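# Crank up the plate lift beside the microscope

## Task

Slide the safety shutter on top of the plate lift fully open, then seat the loose steel crank fully down over the hex spindle hidden in the round well underneath. Crank it clockwise (seen from above) until the stage with the well plate is up against its upper stop, and leave the crank seated upright on the spindle and the shutter open. Leave the bottle, the tube rack and the stack of plates where they are.

Things in the scene. Friction and masses are not known exactly. Their poses are not given: they have to be found in the camera images.
- lift: Black plate lift, fixed. Origin on its vertical spindle axis at bench height, z up. Gearbox: x -60 to 60 mm, y -60 to 150 mm, flat top at z = 90 mm with two rails (6 mm high, 5 wide) along y at x = -39 and 39 mm. Behind it the stage with a clear well plate: x 70 to 210, y -70 to 110 mm, plate top at z = 75 mm (stage lowest) to 99 mm (highest).
- well (a point): Centre of the well's mouth, on the spindle axis in the gearbox top, 90 mm above the bench; axes as the lift's. The well is a round hole, 56 mm diameter with a 4 mm chamfer, its flat floor 36 mm down (54 mm above the bench).
- hex (a point): Tip of the vertical hex spindle in the well, 86 mm above the bench; axes are the lift's, not the hex's. Hex 22 mm across flats, 54 to 76 mm above the bench, then a cone (22 to 6 mm diameter, 10 mm high) that centres a socket. The hex's starting angle is unknown: find it by feel. Stiff (0.2 N m), it stays where left, and raises the stage 10 mm per radian turned clockwise from above.
- shutter (a joint): Travel in m of the shutter, a flat aluminium plate (72 x 66 mm, 4 mm thick) on the gearbox top over the well. 0 = closed, centred over the well; it slides along the lift's +y to a stop at 0.070 = fully open. It starts closed or up to 12 mm open, needs about 2 N to slide and stays where it is left.
- shutter_tab (a point): Centre of the top edge of the shutter's upright tab, 113 mm above the bench, moving with the shutter. The tab is 40 mm long along the lift's x, 12 mm thick along the lift's y (the sliding direction) and stands 18 mm above the shutter plate.
- stage (a joint): Height in m of the stage above its lowest position; 0.024 = against the upper stop. It starts between 0 and about 0.011, rises 10 mm per radian of clockwise spindle turn and stays where it is left.
- crank: Loose balanced steel crank, about 0.45 kg, 163 mm long, 145 tall, standing upright on its socket. Origin at the centre of the socket's underside, z up the hub, x towards the handle. A 12 mm arm at z = 72 mm runs from a 34 mm ball at x = -50 to the handle at x = 85 mm. Fully seated, its origin is 54 mm above the bench on the spindle axis, and arm and ball clear the lift all the way round.
- crank_socket (a point): Same point and axes as the crank's origin. Hex hole 24 mm across flats, 34 mm deep, open downwards, flats facing +x and every 60 degrees; outside a hexagon, 51 mm across. It slips over the spindle's hex when within some 8 degrees of an angle that fits (every 60); otherwise it stops about 20 mm short: lift a little, turn a little, try again. Seated, it has up to 20 degrees of play.
- crank_grip (a point): Centre of the crank's square grip block, on the hub axis 100 mm above the crank's origin. The block is 28 x 28 mm (sides along the crank's x and y) and spans 80 to 120 mm; below it the round hub is 40 mm in diameter. The crank balances on this axis.
- crank_handle (a point): On the axis of the crank's upright round black handle (22 mm diameter, spanning 72 to 145 mm above the crank's origin, 85 mm out from the crank's axis), 15 mm below its top end. The handle does not spin on the arm.
- media_bottle: Glass bottle with orange cap, 68 mm diameter, 130 mm tall, 0.4 kg; origin under its centre. Bystander.
- tube_rack: Blue rack with four capped tubes, 70 x 160 mm, 104 mm tall; origin under its centre. Bystander.
- plate_stack: Stack of three well plates, 86 x 128 mm, 59 mm tall; origin under its centre. Bystander.

How it is judged:
On the way, in this order (a step that is already met when the one before it is completed fails the run):
1. the shutter is slid open (value of joint shutter above 0.062 m), for 0.2 s.
2. the crank is seated fully down over the hex, upright, before the stage has been raised to the top (z of crank in the frame of lift below 0.06 m and horizontal distance between crank and well below 0.006 m and angle between crank's own z axis and vertical below 0.12 rad), for 0.2 s.
3. the stage is cranked up against its upper stop (value of joint stage above 0.0215 m), for 0.2 s.
At the end, for the whole second after the job is handed in: The stage is within 2.5 mm of its upper stop, the shutter is open by at least 60 of its 70 mm, and the crank stands at rest on the spindle, within 6 mm of fully down, within 6 mm of the spindle axis and within 7 degrees of upright (all of step 2 and value of joint shutter above 0.06 m and value of joint stage above 0.0215 m and linear speed of crank below 0.02 m/s); the robot touches nothing.
It fails at once if the bottle is pushed away or tipped (distance of media_bottle from where it was at the start of the episode above 0.03 m or angle between media_bottle's own z axis and vertical above 0.4 rad).
It fails at once if the tube rack is pushed away (distance of tube_rack from where it was at the start of the episode above 0.03 m).
It fails at once if the plate stack is pushed away (distance of plate_stack from where it was at the start of the episode above 0.03 m).
It also fails if it takes over 72 s, if anything falls off the work surface, if the arm or the gripper's body presses on something with over 40 N, if the wrist force passes 120 N, or if a joint passes its speed limit or range.

## Robot

A 7-joint arm with a two-finger parallel gripper is mounted at the origin on the work surface. World frame = base frame: x ahead of the robot, y to its left, z up, the work surface at z = 0. Lengths are in m, angles in rad, forces in N, time in s.
With the tool pointing down it reaches from about 0.425 to 0.95 m from the base axis. Payload 4.7 kg.
Tool frame: the origin (TCP) lies at the very end of the fingers, on their centre line; the grasp point (between the pads) lies 19 mm behind it; z points along the fingers, y is the line along which they close (so a half turn about z gives the same grasp; the last joint's range is limited). The gripper opens to 85 mm and grips with 20 to 120 N. Pads are 22 mm wide; open, the fingers measure 114 mm over their backs; the gripper's body (76 mm by 85 mm) begins 54 mm behind the grasp point. The pads swing forward as they close: fully open they stand 13 mm farther back than shut.
Start: joints at [1.183, 0.469, -0.049, 1.532, 0.024, 1.141, -0.082], TCP at [0.237, -0.632, 0.231] pointing down, gripper open.
Joint ranges: [-2.59, 2.59], [-0.33, 1.99], [-1.39, 1.29], [0.1, 2.45], [-1.04, 4.18], [0.21, 1.99], [-2.66, 2.66]. Speed limits (rad/s): [2.57, 2.57, 3.14, 3.14, 3.14, 3.14, 3.14].

## Interface

Orientations are given as a unit quaternion [x, y, z, w].
In Python, from station import r gives the robot as it stands.
- The arm moves only by the tool arm_command, never from a script. Its argument "steps" is a list of rows, each a list of 5 numbers: the shift along the tool's x, y, z in m, then the turn about the tool's z in rad, then the gripper command: -1 is shut, 1 is fully open, values between are in proportion. In form: [[dx, dy, dz, roll, jaw], ...]. A call has 1 to 20 rows; each row is the pose to reach, as a shift and turn from the pose commanded when the call began, along the tool's axes at that moment; what a row does not reach only later rows make up. A row lasts 1/8 s, in which the tool goes at most 62.5 mm and 10.7 degrees, less where a joint would pass 70% of its speed; a pose out of reach is approached as far as the arm can. A call with a gripper value outside its range is refused whole. The fingers move at their own pace and stop on an object; "force" is the grip in N (left out, the last holds). Time passes only in rows, so rows that repeat a pose let the fingers close. It gives the time, the measured TCP pose, the force, the opening and the grip force at its end, in the units of the state.
- r.get_obs(): the state, without advancing time (a new reading comes with each control period).
- r.camera(name): name is "side" or "top" or "wrist"; returns (picture, depth): 480x640x3 uint8, blue, green, red; 480x640 float32, m along the optical axis (not along the pixel's ray), 0 where there is no reading.
- r.camera_params(name): a dict with "intrinsics" (3x3 intrinsics, pixels), "T" (4x4, takes a point from camera to world coordinates). Camera axes: x right, y up, looking along -z (the intrinsics and any distortion apply to the point x, -y, -z); pixel columns grow to the right and rows downward; lengths in m; the calibration is good to about 2 mm. A picture is of the moment at which its call begins: read the wrist's pose just before it. camera_params takes no time and is no camera call; for the wrist camera it gives the pose at the moment of the call.
- r.sign_off(): hands the job in; it is judged then, once.
The state is a dict: "time_s": time; "joint_pos": joint angles; "joint_velocities": joint speeds; "effort": joint torques, N m; "position": TCP position; "tcp_rot": TCP orientation; "ft_force": force on the tool from outside, world axes, zero at the start; "torque": the same for the moment, N m; "width": finger opening in m; "gripper_force": force on a finger pad.
Only numpy, scipy, OpenCV 4.12 (cv2) and the standard library are available. Lean on these libraries where they do the work, as an engineer would, in place of code of your own. Each camera call takes 0.05 s, during which the arm holds its last target. There are 200 camera calls.

## Working session

There is one attempt and no reset: what is moved stays moved. The work goes in short steps, Python scripts to look and compute and a tool call to move; the robot and the scene stay as the last step left them, time stands still between calls to the robot, and variables do not carry over. Pictures are saved under pics/ and viewed, at most 10 in all, crops included, and the job is handed in when it is done.

Besides the shell and the picture viewer there is one more tool, called in YAML: its name, and indented under it one key for each argument. arm_command: Moves the arm, as the interface text tells. Its arguments: {"type":"object","properties":{"steps":{"type":"array","items":{"type":"array","items":{"type":"number"}}},"force":{"type":"number"}},"required":["steps"]}

```bash
ls; mkdir -p pics; cat > h.py <<'E'
import numpy as np, cv2
from station import r
def cloud(name):
    P=r.camera_params(name); im,d=r.camera(name); K=np.array(P["intrinsics"]); T=np.array(P["T"])
    v,u=np.mgrid[:480,:640]
    x=(u-K[0,2])/K[0,0]*d; y=(v-K[1,2])/K[1,1]*d
    p=np.stack([x,-y,-d,np.ones_like(d)],-1)@T.T
    return im,d,p[...,:3]
E
python3 - <<'E'
from h import *
print(r.get_obs())
a=[]
for n in("top","side"):
    im,d,p=cloud(n); P=r.camera_params(n); print(n,P["intrinsics"],P["T"],{k:v for k,v in P.items() if k not in("intrinsics","T")})
    cv2.imwrite(f"pics/{n}0.png",im); np.savez(f"{n}0.npz",im=im,p=p,d=d)
E
```

```text
pics
{'time_s': 0.0, 'joint_pos': array([ 1.18309841,  0.46947862, -0.04860237,  1.53369364,  0.02409209,
        1.14098749, -0.08231789]), 'joint_velocities': array([ 0.00095852, -0.00125569, -0.00061552, -0.0007356 , -0.00032169,
       -0.0003473 ,  0.00180346]), 'effort': array([-3.82281278e-04, -5.10293841e+01, -4.67110891e-02, -2.37705874e+01,
        1.08155207e-02,  7.55479530e-03,  3.98014848e-06]), 'position': array([ 0.23683752, -0.63146438,  0.23023649]), 'tcp_rot': array([ 9.83949114e-01,  1.78446518e-01, -2.07107530e-04, -9.69006643e-04]), 'ft_force': array([ 0.13604607,  0.39634392, -0.28853519]), 'torque': array([ 0.00807849,  0.01599525, -0.00634123]), 'gripper_force': 0.0, 'width': 0.08569982246694512}
top [[534.15982068   0.         317.62562497]
 [  0.         534.15982068 239.38193314]
 [  0.           0.           1.        ]] [[-0.02717393  0.98754545 -0.15496956  0.41326913]
 [-0.99947697 -0.02956019 -0.01311423  0.00222499]
 [-0.01753183  0.15453214  0.9878322   1.19070619]
 [ 0.          0.          0.          1.        ]] {}
side [[520.18443552   0.         330.02892371]
 [  0.         520.18443552 239.56553483]
 [  0.           0.           1.        ]] [[ 0.99081284  0.08505086 -0.10514883  0.47032914]
 [-0.13314195  0.47701399 -0.86875248 -0.85043939]
 [-0.02373068  0.87477083  0.48395543  0.56751714]
 [ 0.          0.          0.          1.        ]] {}
```

View pics/top0.png

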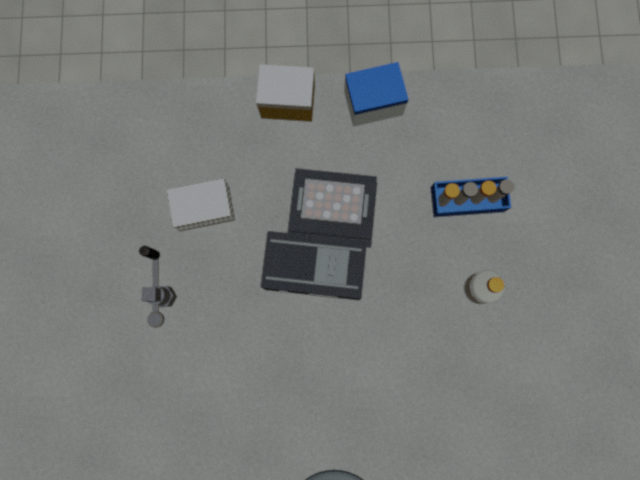

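View pics/side0.png

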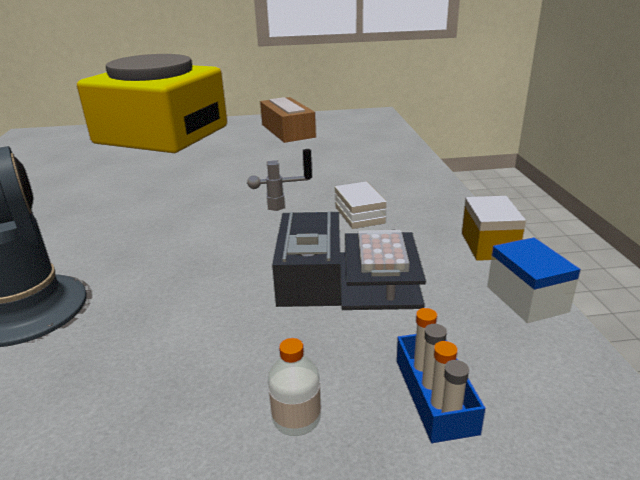

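The top view shows the lift gearbox (263–366, 233–298) with the shutter near (332, 265). The crank is at (152, 295), with its handle at (149, 252) and ball at (155, 320). The bottle is near (487, 288). The side view agrees.

```bash
cat > m.py <<'E'
from h import *
z=np.load("top0.npz"); im,p=z["im"],z["p"]; Z=p[...,2]
g=im.astype(int).max(-1)
def reg(u0,u1,v0,v1):
    m=np.zeros(Z.shape,bool); m[v0:v1,u0:u1]=1; return m
b=reg(250,380,225,305)&(Z>.083)&(Z<.102)&(p[...,0]<p[262,315,0]+.075)
# gearbox top rect
q=p[b][:,:2]; rc=cv2.minAreaRect((q*1000).astype(np.float32)); print("gearbox",rc,np.round(cv2.boxPoints(rc)), b.sum())
t=reg(300,365,240,295)&(Z>.106)&(Z<.12); print("tab",t.sum(),p[t].mean(0),cv2.minAreaRect((p[t][:,:2]*1000).astype(np.float32)))
for n,lo,hi in(("grip",.112,.126),("handle",.136,.155),("ball",.06,.095),("arm",.07,.085)):
    k=reg(130,185,235,335)&(Z>lo)&(Z<hi)
    if n=="ball": k&=reg(130,185,308,335)
    if n=="arm": k&=reg(130,185,257,287)
    print(n,k.sum(),p[k].mean(0),cv2.minAreaRect((p[k][:,:2]*1000).astype(np.float32)))
print("table",np.median(Z[350:400,200:400]))
s=np.load("side0.npz"); im2,p2=s["im"],s["p"]; Z=p2[...,2]
t=reg(290,330,225,255)&(Z>.107)&(Z<.12); print("side tab",t.sum(),p2[t].mean(0))
k=reg(255,290,155,180)&(Z>.105)&(Z<.126); print("side grip",k.sum(),p2[k].mean(0)); 
k=reg(295,320,145,185)&(Z>.08); print("side handle",k.sum(),np.median(p2[k],0))
k=reg(240,262,170,195)&(Z>.05)&(Z<.1); print("side ball",k.sum(),np.median(p2[k],0))
k=reg(270,345,205,275)&(Z>.083)&(Z<.094);rc=cv2.minAreaRect((p2[k][:,:2]*1000).astype(np.float32)); print("side gearbox",rc,np.round(cv2.boxPoints(rc)))
E
python3 m.py
```

```text
gearbox ((535.1951293945312, 27.31671905517578), (210.32029724121094, 120.37535858154297), 82.21782684326172) [[461. -69.]
 [581. -85.]
 [609. 123.]
 [490. 140.]] 5674
tab 116 [ 0.52956046 -0.00966882  0.11163318] ((530.0820922851562, -9.829118728637695), (11.886839866638184, 39.60810470581055), 81.93059539794922)
grip 220 [0.48893215 0.35909111 0.11867357] ((520.1513671875, 361.0841064453125), (106.304443359375, 26.825305938720703), 2.020864725112915)
handle 100 [0.56527138 0.36207444 0.14332991] ((565.0134887695312, 362.1935729980469), (20.763444900512695, 20.065509796142578), 5.1995697021484375)
ball 237 [0.43264943 0.35667552 0.08144788] ((433.24664306640625, 359.5416259765625), (37.208152770996094, 32.16881561279297), 35.59446716308594)
arm 159 [0.52751015 0.36034071 0.07588077] ((529.8969116210938, 360.7566223144531), (14.367609024047852, 61.65808868408203), 89.5084457397461)
table -0.0008219313532324968
side tab 127 [ 0.53077327 -0.01279751  0.1120111 ]
side grip 118 [0.48141374 0.3522448  0.11696616]
side handle 253 [0.56525649 0.3554806  0.11765705]
side ball 151 [0.43217627 0.34997259 0.07965452]
side gearbox ((535.105224609375, 26.07549285888672), (215.04946899414062, 120.18756103515625), 81.90213775634766) [[460. -72.]
 [579. -89.]
 [610. 124.]
 [491. 141.]]
```

arm_command:
  steps:
    - [0.04, -0.038, 0, -0.09, -1]
    - [0.08, -0.076, 0, -0.18, -1]
    - [0.12, -0.113, 0, -0.27, -1]
    - [0.16, -0.151, 0, -0.36, -1]
    - [0.2, -0.189, 0, -0.45, -1]
    - [0.24, -0.227, 0, -0.54, -1]
    - [0.28, -0.265, 0, -0.63, -1]
    - [0.32, -0.302, 0, -0.72, -1]
    - [0.36, -0.34, 0, -0.81, -1]
    - [0.4, -0.378, 0, -0.9, -1]
    - [0.44, -0.416, 0, -0.99, -1]
    - [0.4787, -0.4528, 0.02, -1.075, -1]
    - [0.4787, -0.4528, 0.06, -1.075, -1]
    - [0.4787, -0.4528, 0.09, -1.075, -1]
    - [0.4787, -0.4528, 0.09, -1.075, -1]
    - [0.4787, -0.4528, 0.09, -1.075, -1]

```text
time_s: 2.1
position: [0.527, -0.04, 0.1423]
tcp_rot: [0.754, 0.657, 0.001, 0.001]
ft_force: [-0.1, 0.9, 1.1]
width: 0.0002
gripper_force: 0.0
```

arm_command:
  steps:
    - [0, 0, 0.02, 0, -1]
    - [0, 0, 0.039, 0, -1]
    - [0, 0, 0.039, 0, -1]
    - [0.01, 0, 0.039, 0, -1]
    - [0.02, 0, 0.039, 0, -1]
    - [0.03, 0, 0.039, 0, -1]
    - [0.04, 0, 0.039, 0, -1]
    - [0.05, 0, 0.039, 0, -1]
    - [0.06, 0, 0.039, 0, -1]
    - [0.068, 0, 0.039, 0, -1]
    - [0.072, 0, 0.039, 0, -1]
    - [0.074, 0, 0.039, 0, -1]
    - [0.074, 0, 0.039, 0, -1]
    - [0.074, 0, 0.039, 0, -1]

```text
time_s: 3.85
position: [0.5359, 0.0337, 0.1021]
tcp_rot: [0.754, 0.657, -0.0, -0.0]
ft_force: [0.2, 0.5, 0.0]
width: 0.0003
gripper_force: 0.0
```

```bash
python3 - <<'E'
from h import *
print(r.get_obs()["ft_force"])
for n in("side",):
    im,d,p=cloud(n); c=im[180:330,230:470]; cv2.imwrite("pics/s1.png",cv2.resize(c,None,fx=3,fy=3))
E
```

```text
[0.18871466 0.5297431  0.0444749 ]
```

View pics/s1.png

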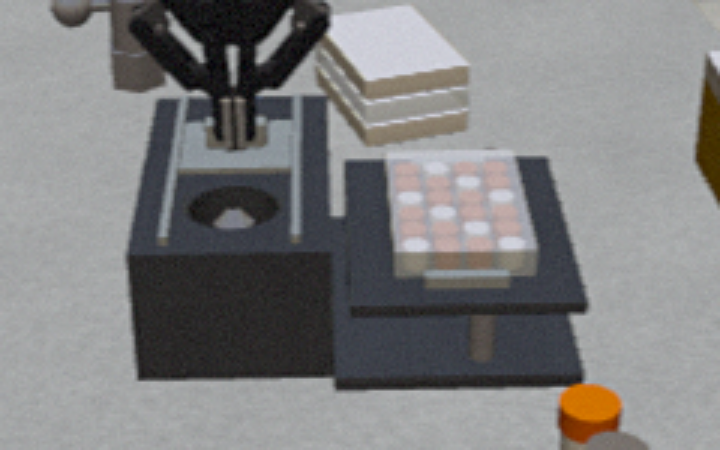

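The view shows the shutter slid clear of the well (crop 233, 207), with the fingers against the tab. I'll push a little further, until it meets the stop.

arm_command:
  steps:
    - [0.002, 0, 0, 0, -1]
    - [0.004, 0, 0, 0, -1]
    - [0.004, 0, 0, 0, -1]

```text
time_s: 4.28
position: [0.5362, 0.0351, 0.1021]
tcp_rot: [0.754, 0.657, -0.002, 0.001]
ft_force: [-1.1, -5.0, 2.5]
width: 0.0
gripper_force: 2.8
```

arm_command:
  steps:
    - [-0.01, 0, -0.01, 0, -1]
    - [-0.02, 0, -0.05, 0, -1]
    - [-0.04, 0, -0.1, 0, -0.5]
    - [-0.06, 0, -0.14, 0, 0.5]
    - [-0.06, 0, -0.14, 0, 1]
    - [-0.06, 0, -0.14, 0, 1]
    - [-0.06, 0, -0.14, 0, 1]

```text
time_s: 5.15
position: [0.528, -0.0214, 0.2412]
tcp_rot: [0.753, 0.658, -0.001, -0.001]
ft_force: [-1.7, 0.2, -0.8]
width: 0.0854
gripper_force: 0.0
```

```bash
python3 - <<'E'
from h import *
print(r.get_obs()["position"])
P=r.camera_params("wrist"); print(np.round(P["T"],3))
im,d,p=cloud("wrist"); np.savez("w1.npz",im=im,p=p,d=d); cv2.imwrite("pics/w1.png",im)
E
```

```text
[ 0.5280334  -0.0213741   0.24121131]
[[ 0.991  0.127  0.045  0.54 ]
 [-0.135  0.938  0.319  0.061]
 [-0.002 -0.322  0.947  0.384]
 [ 0.     0.     0.     1.   ]]
```

View pics/w1.png

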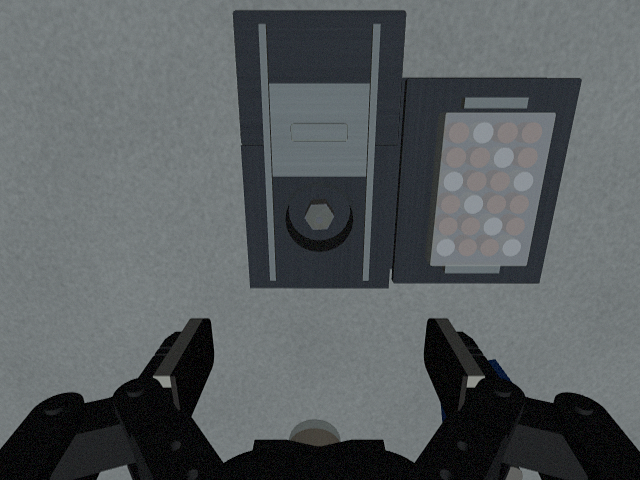

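The wrist view shows the shutter fully open, with the hex clearly visible at (319, 217) inside the well (319, 222).

```bash
python3 - <<'E'
from h import *
z=np.load("w1.npz"); im,p=z["im"],z["p"]; P=r.camera_params("wrist");K=np.array(P["intrinsics"]);T=np.array(P["T"])
g=im.max(-1).astype(np.uint8)
m=np.zeros_like(g); m[198:238,298:342]=(g[198:238,298:342]>75)*255
n,l,s,c=cv2.connectedComponentsWithStats(m); i=l[217,319]; print(s[i],g[217,319],g[217,302])
cn=max(cv2.findContours((l==i).astype(np.uint8),cv2.RETR_EXTERNAL,cv2.CHAIN_APPROX_NONE)[0],key=len)[:,0,:].astype(float)
def ray(uv,h):
    d=np.stack([(uv[:,0]-K[0,2])/K[0,0],-(uv[:,1]-K[1,2])/K[1,1],-np.ones(len(uv))],-1)@T[:3,:3].T
    return T[:3,3]+d*((h-T[2,3])/d[:,2])[:,None]
q=ray(cn,.076)[:,:2]*1000
c0=(q.max(0)+q.min(0))/2; M=cv2.moments(q.astype(np.float32)[:,None]); c0=np.array([M["m10"],M["m01"]])/M["m00"]
v=q-c0; a=np.arctan2(v[:,1],v[:,0]); R=np.hypot(*v.T)
print("centre",c0,"Rmin/max",R.min(),R.max())
f=(R*np.exp(-6j*a)).sum()
print("corner deg mod60",np.degrees(-np.angle(f)/6)%60,"amp",abs(f)/R.sum())
k=(p[...,0]>.6)&(p[...,2]>.06)&(p[...,2]<.11); k[:, :440]=0;k[:,540:]=0
print("plate top z",np.percentile(p[...,2][k],[25,50,75,95]))
E
```

```text
[305 204  29  26 559] 96 52
centre [529.06040572 -17.00948816] Rmin/max 10.042709830580124 12.428478403456056
corner deg mod60 56.9761820956756 amp 0.09107759060454361
plate top z [0.07876329 0.079448   0.07998905 0.08079068]
```

arm_command:
  steps:
    - [0.04, -0.01, 0, -0.17, 1]
    - [0.08, -0.02, 0, -0.34, 1]
    - [0.12, -0.03, 0, -0.51, 1]
    - [0.16, -0.04, 0, -0.68, 1]
    - [0.2, -0.052, 0, -0.85, 1]
    - [0.24, -0.063, 0, -1.02, 1]
    - [0.28, -0.073, 0, -1.19, 1]
    - [0.32, -0.084, 0, -1.36, 1]
    - [0.355, -0.093, 0, -1.53, 1]
    - [0.371, -0.097, 0, -1.7, 1]
    - [0.371, -0.097, 0, -1.731, 1]
    - [0.371, -0.097, 0, -1.731, 1]
    - [0.371, -0.097, 0, -1.731, 1]

```text
time_s: 6.82
position: [0.4838, 0.3574, 0.2421]
tcp_rot: [-0.01, 1.0, -0.001, 0.0]
ft_force: [0.3, -0.1, -0.6]
width: 0.0851
gripper_force: 0.0
```

```bash
python3 - <<'E'
from h import *
o=r.get_obs(); print(o["position"],o["joint_pos"][[0,6]])
im,d,p=cloud("wrist"); np.savez("w2.npz",im=im,p=p,d=d); cv2.imwrite("pics/w2.png",im)
Z=p[...,2]
for n,lo,hi in(("grip",.114,.126),("handle",.138,.155)):
    k=(Z>lo)&(Z<hi)&(abs(p[...,1]-.36)<.03)&(d>.15)&((abs(p[...,0]-.482)<.03) if n=="grip" else (p[...,0]>.535))
    rc=cv2.minAreaRect((p[k][:,:2]*1000).astype(np.float32)); print(n,k.sum(),p[k].mean(0),rc)
k=(Z>.065)&(Z<.084)&(abs(p[...,1]-.36)<.02)&(p[...,0]>.51)&(p[...,0]<.55); q=p[k]
print("arm",k.sum(),q.mean(0),np.degrees(np.arctan(np.polyfit(q[:,0],q[:,1],1)[0])) if k.sum()>5 else 0)
E
```

```text
[0.48381376 0.35744957 0.24207545] [-0.01040134  0.4880906 ]
grip 1407 [0.47979627 0.36136564 0.11966507] ((480.8847961425781, 361.3191833496094), (28.505592346191406, 27.947269439697266), 1.7859818935394287)
handle 665 [0.56363282 0.36367512 0.14406434] ((565.3243408203125, 363.8074951171875), (21.500516891479492, 21.18523597717285), 69.26406860351562)
arm 535 [0.52984278 0.36268235 0.07681068] 1.6181604578689304
```

View pics/w2.png

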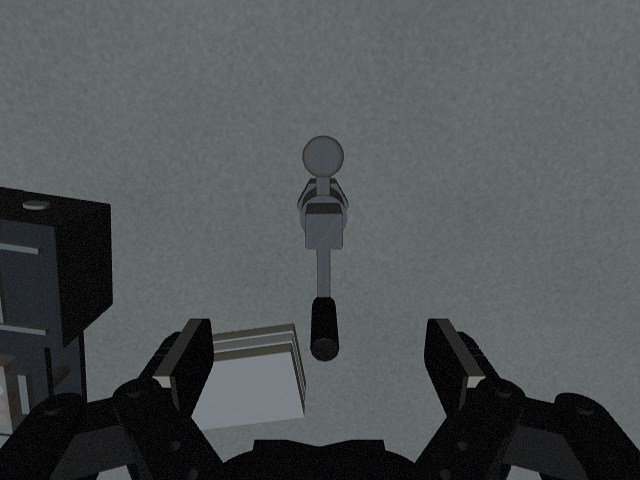

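The crank block centre is at pixel (323, 227), which is world (0.481, 0.361) at yaw 1.7°. The path down is clear.

arm_command:
  steps:
    - [0.003, 0.004, 0.03, -0.01, 1]
    - [0.003, 0.004, 0.07, -0.01, 1]
    - [0.003, 0.004, 0.11, -0.01, 1]
    - [0.003, 0.004, 0.14, -0.01, 1]
    - [0.003, 0.004, 0.156, -0.01, 1]
    - [0.003, 0.004, 0.156, -0.01, 1]
    - [0.003, 0.004, 0.156, -0.01, 0]
    - [0.003, 0.004, 0.156, -0.01, -1]
    - [0.003, 0.004, 0.156, -0.01, -1]
    - [0.003, 0.004, 0.156, -0.01, -1]
    - [0.003, 0.004, 0.156, -0.01, -1]
    - [0.003, 0.004, 0.156, -0.01, -1]
    - [0.003, 0.004, 0.156, -0.01, -1]
  force: 80

```text
time_s: 8.5
position: [0.4806, 0.3625, 0.0871]
tcp_rot: [-0.016, 1.0, -0.0, 0.001]
ft_force: [-0.7, -2.7, 5.9]
width: 0.027
gripper_force: 78.8
```

arm_command:
  steps:
    - [0, 0, -0.02, 0, -1]
    - [0, 0, -0.05, 0, -1]
    - [0, 0, -0.09, 0, -1]
    - [0, 0, -0.12, 0, -1]
    - [-0.004, -0.04, -0.13, -0.05, -1]
    - [-0.008, -0.08, -0.13, -0.1, -1]
    - [-0.012, -0.12, -0.13, -0.15, -1]
    - [-0.016, -0.16, -0.13, -0.2, -1]
    - [-0.02, -0.2, -0.13, -0.25, -1]
    - [-0.024, -0.24, -0.13, -0.3, -1]
    - [-0.028, -0.28, -0.13, -0.35, -1]
    - [-0.032, -0.32, -0.13, -0.4, -1]
    - [-0.035, -0.355, -0.13, -0.44, -1]
    - [-0.0365, -0.375, -0.13, -0.44, -1]
    - [-0.0365, -0.381, -0.13, -0.44, -1]
    - [-0.0365, -0.381, -0.13, -0.44, -1]
    - [-0.0365, -0.381, -0.13, -0.44, -1]
    - [-0.0365, -0.381, -0.13, -0.44, -1]

```text
time_s: 10.75
position: [0.5292, -0.0157, 0.2165]
tcp_rot: [-0.235, 0.972, 0.0, 0.0]
ft_force: [-0.3, 0.3, -3.5]
width: 0.0271
gripper_force: 80.1
```

```bash
python3 - <<'E'
from h import *
o=r.get_obs(); q=o["tcp_rot"]; print(o["position"],o["joint_pos"],o["ft_force"],o["torque"],o["width"],np.degrees(2*np.arctan2(q[1],q[0])))
im,d,p=cloud("side"); cv2.imwrite("pics/s2.png",cv2.resize(im[80:320,200:480],None,fx=2.4,fy=2.4))
E
```

```text
[ 0.52923265 -0.01571724  0.21648588] [ 0.82394002  0.48502563 -1.15518217  1.85171705  0.49100463  1.13031099
  1.53796974] [-0.2862223   0.2828786  -3.48364774] [ 0.02051017 -0.01736725  0.02626273] 0.027082301132945696 207.23325692039654
```

View pics/s2.png

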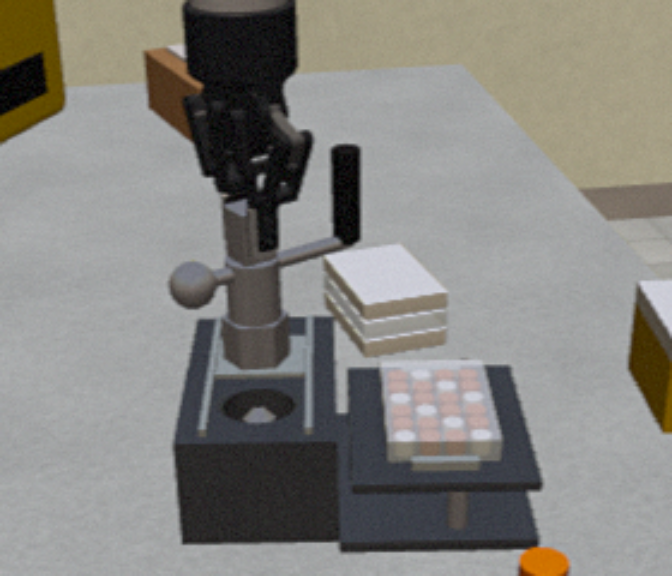

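The side view shows the crank held upright above the well (crop 258, 407). Descending.

arm_command:
  steps:
    - [0.0005, -0.0008, 0.015, 0, -1]
    - [0.0005, -0.0008, 0.03, 0, -1]
    - [0.0005, -0.0008, 0.04, 0, -1]
    - [0.0005, -0.0008, 0.046, 0, -1]
    - [0.0005, -0.0008, 0.052, 0, -1]
    - [0.0005, -0.0008, 0.058, 0, -1]
    - [0.0005, -0.0008, 0.061, 0, -1]
    - [0.0005, -0.0008, 0.061, 0, -1]
    - [0.0005, -0.0008, 0.061, 0, -1]

```text
time_s: 11.92
position: [0.529, -0.0175, 0.1551]
tcp_rot: [-0.235, 0.972, 0.0, -0.0]
ft_force: [-1.3, 2.6, -5.3]
width: 0.0273
gripper_force: 79.8
```

arm_command:
  steps:
    - [0, 0, 0.004, 0, -1]
    - [0, 0, 0.008, 0, -1]
    - [0, 0, 0.011, 0, -1]
    - [0, 0, 0.013, 0, -1]
    - [0, 0, 0.0145, 0, -1]
    - [0, 0, 0.0145, 0, -1]
    - [0, 0, 0.0145, 0, -1]

```text
time_s: 12.8
position: [0.5292, -0.0176, 0.1411]
tcp_rot: [-0.234, 0.972, 0.0, -0.0]
ft_force: [-4.1, 3.5, 1.8]
width: 0.0269
gripper_force: 80.9
```

arm_command:
  steps:
    - [0, 0, 0, 0.1, -1]
    - [0, 0, 0, 0.2, -1]
    - [0, 0, 0, 0.3, -1]
    - [0, 0, 0, 0.4, -1]
    - [0, 0, 0, 0.5, -1]
    - [0, 0, 0, 0.6, -1]
    - [0, 0, 0, 0.7, -1]
    - [0, 0, 0, 0.8, -1]
    - [0, 0, 0, 0.9, -1]
    - [0, 0, 0, 1.0, -1]
    - [0, 0, 0, 1.1, -1]
    - [0, 0, 0, 1.2, -1]
    - [0, 0, 0, 1.3, -1]
    - [0, 0, 0, 1.4, -1]
    - [0, 0, 0, 1.5, -1]
    - [0, 0, 0, 1.6, -1]
    - [0, 0, 0, 1.7, -1]
    - [0, 0, 0, 1.7, -1]
    - [0, 0, 0, 1.7, -1]

```text
time_s: 15.18
position: [0.5296, -0.0177, 0.1411]
tcp_rot: [0.575, 0.818, 0.0, 0.0]
ft_force: [-2.9, 3.4, 0.2]
width: 0.0269
gripper_force: 80.5
```

```bash
cat > st.py <<'E'
from h import *
o=r.get_obs(); q=o["tcp_rot"]; print(o["position"],o["joint_pos"][6],o["ft_force"],o["torque"],o["width"],np.degrees(2*np.arctan2(q[1],q[0])))
C=np.array([.529,-.0173]); a=np.radians(-7.9); ex=np.array([np.cos(a),np.sin(a)]); ey=np.array([-ex[1],ex[0]])
for n in("top","side"):
    im,d,p=cloud(n); X=(p[...,:2]-C)@ex; Y=(p[...,:2]-C)@ey
    k=(X>.105)&(X<.175)&(Y>-.03)&(Y<.07)&(p[...,2]>.05)&(p[...,2]<.13)
    print(n,k.sum(),np.percentile(p[...,2][k],[25,50,75]))
E
python3 st.py
```

```text
[ 0.52961819 -0.01771848  0.14110883] -0.005028622112539934 [-2.91598102  3.40092197  0.16253897] [ 1.03383497  0.58165803 -0.0395676 ] 0.02693776104033499 109.7996324332065
top 1277 [0.09188048 0.09332858 0.09470596]
side 964 [0.09492128 0.09553567 0.09612157]
```

arm_command:
  steps:
    - [0, 0, 0, 0.1, -1]
    - [0, 0, 0, 0.2, -1]
    - [0, 0, 0, 0.3, -1]
    - [0, 0, 0, 0.36, -1]
    - [0, 0, 0, 0.36, -1]
    - [0, 0, 0, 0.36, -1]

```text
time_s: 16.02
position: [0.5295, -0.018, 0.1411]
tcp_rot: [0.712, 0.702, 0.0, 0.0]
ft_force: [-2.5, 3.1, 2.9]
width: 0.027
gripper_force: 80.8
```

```bash
python3 st.py
```

```text
[ 0.52952855 -0.0179933   0.14111411] -0.32305045761046497 [-2.49252043  3.08006278  2.85212928] [0.85808373 0.59835729 0.06023172] 0.026961569477008167 89.14326489249282
top 1319 [0.09552624 0.09686713 0.09831941]
side 967 [0.09861125 0.09913909 0.09968238]
```

arm_command:
  steps:
    - [0, 0, 0, 0.04, -1]
    - [0, 0, 0, 0.08, -1]
    - [0, 0, 0, 0.1, -1]
    - [0, 0, 0, 0.1, -1]

```text
time_s: 16.62
position: [0.5295, -0.018, 0.1411]
tcp_rot: [0.747, 0.665, 0.0, 0.0]
ft_force: [-3.5, 2.6, 4.8]
width: 0.0269
gripper_force: 81.3
```

```bash
python3 st.py
```

```text
[ 0.52948007 -0.01798388  0.14106891] -0.4130803886770044 [-3.5200252   2.57507667  4.83478225] [0.67448559 0.60901315 0.19704729] 0.026859728444936528 83.33579183023554
top 1314 [0.09645085 0.09788285 0.09932499]
side 968 [0.09953263 0.10012192 0.1006933 ]
```

arm_command:
  steps:
    - [0, 0, 0, 0.04, -1]
    - [0, 0, 0, 0.08, -1]
    - [0, 0, 0, 0.1, -1]
    - [0, 0, 0, 0.1, -1]

```text
time_s: 17.23
position: [0.5294, -0.0181, 0.1411]
tcp_rot: [0.779, 0.627, -0.0, 0.001]
ft_force: [-2.6, 2.5, 5.8]
width: 0.0271
gripper_force: 81.4
```

```bash
python3 st.py
```

```text
[ 0.52944309 -0.01807757  0.1410706 ] -0.5008080718460982 [-2.59240322  2.50045     5.76627373] [0.6155257  0.67113542 0.65393525] 0.027133487323551527 77.72806492036706
top 1330 [0.09689004 0.09833249 0.09972042]
side 969 [0.10002226 0.10059306 0.10113793]
```

The torque climbed to 0.65 N m while the stage barely moved, so it's at the stop. Next I unload, release and retract.

arm_command:
  steps:
    - [0, 0, 0, -0.06, -1]
    - [0, 0, 0, -0.06, -1]
    - [0, 0, 0, -0.06, 0]
    - [0, 0, 0, -0.06, 0.6]
    - [0, 0, 0, -0.06, 0.6]
    - [0, 0, 0, -0.06, 0.6]
    - [0, 0, 0, -0.06, 0.6]
    - [0, 0, -0.03, -0.06, 0.6]
    - [0, 0, -0.07, -0.06, 0.6]
    - [0, 0, -0.12, -0.06, 0.6]
    - [0, 0, -0.15, -0.06, 0.6]
    - [0, 0, -0.15, -0.06, 0.6]
    - [0, 0, -0.15, -0.06, 0.6]

```text
time_s: 18.95
position: [0.5286, -0.0181, 0.2898]
tcp_rot: [0.76, 0.65, -0.001, -0.0]
ft_force: [-0.3, -0.6, -0.5]
width: 0.0686
gripper_force: 0.0
```

```bash
python3 st.py; python3 - <<'E'
from h import *
im,d,p=cloud("side"); cv2.imwrite("pics/s3.png",cv2.resize(im[80:320,200:480],None,fx=2.4,fy=2.4))
E
```

```text
[ 0.52862094 -0.01811437  0.28982672] -0.3366463363436179 [-0.31253284 -0.57300146 -0.52281674] [0.03654231 0.02424924 0.00512536] 0.06863217287559775 81.05663000079224
top 155 [0.09647558 0.09776921 0.09911993]
side 962 [0.09961503 0.10018411 0.10077969]
```

View pics/s3.png

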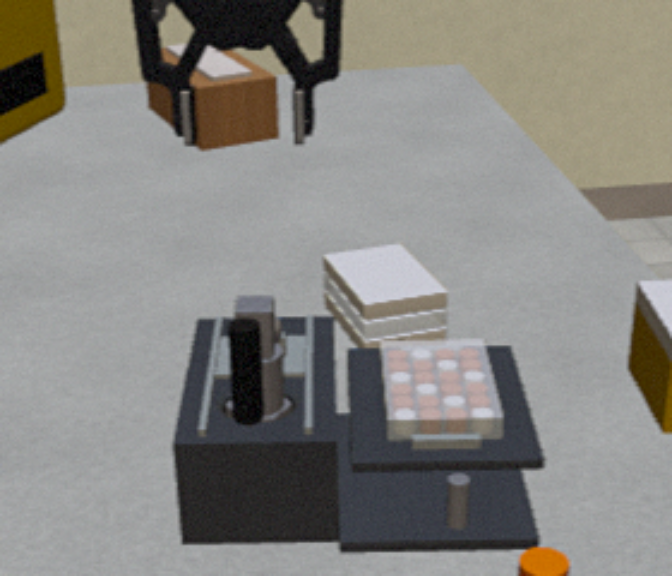

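The crank stands upright and seated, handle at crop (247, 370). The shutter is open, the stage is raised, and the gripper is clear of everything.

```bash
python3 -c "
from station import r
print(r.sign_off())"
```

```text
the job is handed in; nothing more can be done
None
```

The job is handed in after about 19 s of robot time: the shutter is fully open, the crank is seated upright on the spindle, the stage is up against its upper stop, and the bottle, tube rack and plate stack were not touched; sign-off returned no verdict.

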